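# Back the press's roll feed off by one notch

### The job

The roll feed for the press was wound one notch too far. With a fingertip push the red pawl's thumb tab back until the pawl lifts out of the ratchet and stays tipped back, then push the spoke with the yellow knob backward (its top going away from you, towards the hinge of the pawl) by exactly one notch, and push the pawl over again so that it drops fully into the notch there. Only push, gently: grip nothing, force nothing, and leave all the loose things where they are.

Things in the scene. Friction and masses are not known exactly. Their poses are not given: they have to be found in the camera images.
- feed_stand: green roll-feed stand bolted to the bench; base plate 260 x 225 x 12 mm, cheeks to 192 mm, rollers on its -y side (top 209 mm). Origin on the bench, z up; +x = BACKWARD, roughly away from the robot (wheel top moves to +x when turned back). In mm: wheel axle along y at x -40, z 125; pawl pivot along y at x 35, z 182; ratchet (60 radius) and pawl at y 0; star wheel at y 65
- feed_wheel (a joint): turn of the wheel (ratchet, roller and star wheel in one), rad; grows turning BACKWARD. One notch (8 in all) = 0.785. Starts at -0.16 to -0.02; with the pawl down it cannot pass 0.02. One notch back the pawl drops fully in at 0.48 to 0.79 (aim for 0.66); beyond 0.80 it would land on a tooth. Friction 0.1 N m (1.5 N at the knobs): stays where left
- wheel_hub (a point): fixed point on the wheel's axle in the star wheel's plane (upright, at right angles to the stand's y), 125 mm above the bench. 8 steel spokes 11 mm thick, 45 degrees apart, end in ball knobs 18 mm across, centres 95 mm from the axle
- yellow_knob (a point): centre of the one yellow knob (seven are black), on the spoke to push from its -x side. At wheel value q the spoke leans q - 0.35 rad from upright to the stand's +x: it starts leaning to -x and ends about where the next black knob stood at the start. A fingertip reaching down to 60 mm above the axle can push it all the way
- pawl (a joint): angle of the red pawl, rad: 0 = down in the notch (arm level to the stand's -x, thumb tab upright), 1.5 = tipped back on its stop (arm upright, tab level to +x). A loose L-shaped rocker of 0.16 kg: past about 0.7 its weight carries it on to 1.5 and keeps it there; short of that it falls back to 0. A push of 1 to 2 N moves it
- tab_tip (a point): tip of the pawl's thumb tab, 70 mm from the pivot; the tab is 8 mm thick, its outer 28 mm are 30 mm wide along the stand's y. Pawl down: upright above the pivot, tip 252 mm above the bench; push it to the stand's +x
- nose_tip (a point): back (upper side) of the pawl's arm at its nose end, 70 mm from the pivot; the arm is 10 mm thick, 14 mm wide. Pawl tipped back: the arm stands upright above the pivot, its end about 255 mm above the bench; push it from the stand's +x side to -x to let the pawl drop
- set_collar: loose brass ring, 38 mm across, 14 mm high, lying on the stand's base plate near the roller; a bystander. Origin: centre of its underside
- oil_bottle: loose blue bottle with red cap, 52 mm across, 125 mm tall, standing on the bench; a bystander. Origin: centre of its underside
- spanner: loose spanner 160 mm long lying on the bench beside the star wheel; a bystander. Origin: on its underside, near mid-length; x along it
- screwdriver: loose screwdriver 180 mm long lying on the bench beyond the stand; a bystander. Origin: on its underside, near mid-length; x along it
- glass_bubbler: loose glass bubbler (round bulb on a stem with a foot), 62 mm across, 165 mm tall, standing on the bench; a fragile bystander. Origin: centre of its underside
- tin_mug: loose white mug, 76 mm across, 85 mm tall, standing on the bench; a bystander. Origin: centre of its underside
- blanks_tray: loose grey tray 120 x 90 x 40 mm with stamped discs; a bystander. Origin: centre of its underside

How it is judged:
By the outcome, as a careful person would: the job done as asked, in the order asked, and still so for the second after the job is handed in, with the robot touching nothing.
It also fails if it takes over 48 s, if anything falls off the work surface, if the arm or the gripper's body presses on something with over 40 N, if the wrist force passes 120 N, or if a joint passes its speed limit or range.

### The arm

A 6-joint arm with a two-finger parallel gripper is mounted at the origin on the work surface. World frame = base frame: x ahead of the robot, y to its left, z up, the work surface at z = 0. Lengths are in m, angles in rad, forces in N, time in s.
With the tool pointing down it reaches from about 0.325 to 0.85 m from the base axis. Payload 15.5 kg.
Tool frame: the origin (TCP) lies between the finger pads; the fingertips stand 19 mm ahead of it and the grasp point (between the pads) is the TCP; y points along the fingers, x is the direction in which the jaws open and shut, and the axes are right-handed (so a half turn about y gives the same grasp; the last joint's range is limited). The gripper opens to 91 mm and grips with 3 to 60 N. Pads are 32 mm wide; open, the fingers measure 118 mm over their backs; the gripper's body (76 mm by 178 mm) begins 60 mm behind the grasp point.
Start: joints at [-1.433, 0.494, 1.345, -0, 1.302, -0.096], TCP at [0.145, -0.608, 0.233] pointing down, gripper open.
Joint ranges: [-2.91, 2.91], [-0.82, 2.16], [0.22, 2.67], [-1.22, 4.37], [0.12, 2.79], [-3.08, 3.08]. Speed limits (rad/s): [1.89, 1.89, 2.57, 3.01, 3.01, 3.01].

### API

Orientations are given as a unit quaternion [w, x, y, z].
In Python, from bench import monitor, viewer, bot gives the robot as it stands.
- The arm moves only by the shell command python3 -m creep 'ROWS' [OPENING] [FORCE]. ROWS is JSON, a list of rows, each a list of 4 numbers: the shift along the tool's x, y, z in m, then the turn about the tool's y in degrees. In form: [[dx, dy, dz, yaw], ...]. A call has exactly 5 rows; each row is the pose to reach, as a shift and turn from the pose commanded when the call began, along the tool's axes at that moment; what a row does not reach only later rows make up. A row lasts 1/12 s, in which the tool goes at most 41.7 mm and 7.16 degrees, less where a joint would pass 70% of its speed; a pose out of reach is approached as far as the arm can. A call with a gripper value outside its range is refused whole. OPENING is the finger opening in m, from 0 to 0.0912, set as the call begins (- or left out, the last holds). The fingers move at their own pace and stop on an object; FORCE is the grip in N (left out, the last holds). Time passes only in rows, so rows that repeat a pose let the fingers close, or fill a call up. It gives the time, the measured TCP pose, the force and the opening at its end, in the units of the state.
- monitor.observe(): the state, without advancing time (a new reading comes with each control period).
- viewer.get_image(name): name is "side" or "top"; returns the picture (420x560x3 uint8, blue, green, red); there is no depth.
- viewer.calibration(name): a dict with "mtx" (3x3 intrinsics, pixels), "distortion" ([k1, k2, p1, p2, k3] as OpenCV has them; the pictures are not rectified), "R" (3x3) and "t" (3): a world point X has camera coordinates R X + t. Camera axes: x right, y down, z forward; pixel columns grow to the right and rows downward; lengths in m; the calibration is good to about 2 mm. A picture is of the moment at which its call begins. calibration takes no time and is no camera call.
- bot.hand_in(): hands the job in, once; it reports no verdict.
Trained networks look in the newest picture that a camera, given by its name, has taken for a name from the list of things; names that differ only in an ending like _2 or _b are one class to them, and where a whole thing is asked for, a point or a joint stands for the part that bears it (a point fixed in the world has none). Each returns a list of dicts, best first, with "conf" (0 to 1); they miss things now and then, are a little off and sometimes report something else, mostly with a low value. They report only what shows in the picture. A call takes as long as a camera call.
- viewer.recognise(camera, label): "location" ([column, row] in pixels, amid what is visible of it).
- viewer.spot_point(camera, label): "location" ([column, row] in pixels: a listed point, or the origin of a listed thing).
The state is a dict: "time_s": time; "joints": joint angles; "dq": joint speeds; "effort": joint torques, N m; "tcp_pos": TCP position; "orientation": TCP orientation; "force": force on the tool from outside, world axes, zero at the start; "ft_torque": the same for the moment, N m; "width": opening from 0.0 (shut) to 1.0 (fully open).
Only numpy, scipy, OpenCV 4.12 (cv2) and the standard library are available. Lean on these libraries where they do the work, as an engineer would, in place of code of your own. Each camera call takes 0.05 s, during which the arm holds its last target. There are 200 camera calls.

## Working session

There is one attempt and no reset: what is moved stays moved. The work goes in short steps, Python scripts to look and compute and a shell command to move; the robot and the scene stay as the last step left them, time stands still between calls to the robot, and variables do not carry over. Pictures are saved under pics/ and viewed, about 8 in all and at most 12, crops included, and the job is handed in when it is done.

```bash
ls; mkdir -p pics; cat > h.py <<'E'
import numpy as np, cv2
from bench import monitor, viewer, bot
def snap(c,f):
    im=viewer.get_image(c); cv2.imwrite('pics/'+f,im); return im
def ray(c,p):
    k=viewer.calibration(c); R=np.array(k['R']);t=np.array(k['t'])
    u=cv2.undistortPoints(np.array([[p]],float),np.array(k['mtx']),np.array(k['distortion']))[0,0]
    d=R.T@np.array([u[0],u[1],1]); return -R.T@t, d/np.linalg.norm(d)
def tri(p,q):
    a,d=ray('side',p);b,e=ray('top',q)
    s=np.linalg.lstsq(np.stack([d,-e],1),b-a,rcond=None)[0]
    x,y=a+s[0]*d,b+s[1]*e
    return (x+y)/2, np.linalg.norm(x-y)
def atz(c,p,z):
    a,d=ray(c,p); return a+d*(z-a[2])/d[2]
def proj(c,X):
    k=viewer.calibration(c)
    return cv2.projectPoints(np.array(X,float).reshape(-1,3),cv2.Rodrigues(np.array(k['R']))[0],np.array(k['t'],float),np.array(k['mtx']),np.array(k['distortion']))[0][:,0]
E
python3 - <<'E'
from h import *
np.set_printoptions(precision=4,suppress=True)
a=snap('side','s0.png');b=snap('top','t0.png')
for n in ['feed_stand','wheel_hub','yellow_knob','tab_tip','nose_tip','set_collar','oil_bottle','glass_bubbler','tin_mug','blanks_tray','spanner','screwdriver']:
    r={c:viewer.spot_point(c,n) for c in('side','top')}
    for c in r: print(n,c,[(np.round(x['location'],1),round(x['conf'],2)) for x in r[c][:2]])
    if r['side'] and r['top']: print('   ',*tri(r['side'][0]['location'],r['top'][0]['location']))
s=monitor.observe(); print(s)
for c in('side','top'):
    k=viewer.calibration(c);print(c,-np.array(k['R']).T@np.array(k['t']))
E
```

```text
pics
feed_stand side [(array([299.6, 240.9]), 0.9)]
feed_stand top [(array([290.5, 211.4]), 0.68)]
    [0.5598 0.0033 0.0171] 0.012859473305194477
wheel_hub side [(array([304. , 238.5]), 0.61)]
wheel_hub top [(array([271.2, 224.1]), 0.82)]
    [0.5199 0.0641 0.1243] 0.005259674538792486
yellow_knob side [(array([324. , 225.7]), 0.62)]
yellow_knob top [(array([268.8, 242.2]), 0.69)]
    [0.472  0.0707 0.206 ] 0.003382482479231188
tab_tip side [(array([289.2, 165.7]), 0.73)]
tab_tip top [(array([297.8, 196.1]), 0.69)]
    [ 0.5963 -0.0065  0.2464] 0.0029375170902819995
nose_tip side [(array([314.3, 195.2]), 0.85)]
nose_tip top [(array([295.8, 223.2]), 0.52)]
    [ 0.5277 -0.0034  0.1934] 0.005252529296147678
set_collar side [(array([358.3, 220.8]), 0.72)]
set_collar top [(array([335.2, 243.7]), 0.48)]
    [ 0.4624 -0.1421 -0.006 ] 0.008316274723658494
oil_bottle side [(array([372.4, 189.6]), 0.94)]
oil_bottle top [(array([370.6, 247.2]), 0.84)]
    [ 0.4612 -0.2522  0.0047] 0.0074982486237585915
glass_bubbler side [(array([296.8, 242.6]), 0.67), (array([315.2, 169.4]), 0.57)]
glass_bub
[... 526 characters left out ...]
array([237.7, 214.2]), 0.7), (array([334.1, 246.9]), 0.66)]
    [ 0.5544  0.1749 -0.0153] 0.0002822465815496623
screwdriver side []
screwdriver top [(array([279.6, 157.7]), 0.8)]
{'time_s': 1.3, 'joints': array([-1.4325,  0.4936,  1.3455,  0.    ,  1.3025, -0.0955]), 'dq': array([-0.0014,  0.0002,  0.0005, -0.0005, -0.0003,  0.0006]), 'effort': array([  0.0026, -87.8671, -38.2237,   0.0708,   0.0441,  -0.    ]), 'tcp_pos': array([ 0.1448, -0.608 ,  0.2329]), 'orientation': array([ 0.5549, -0.5549,  0.4383, -0.4383]), 'force': array([-0.6542, -0.4601,  0.1781]), 'ft_torque': array([-0.0259,  0.1079, -0.0042]), 'width': 1.0051958143032695}
side [0.2601 0.6891 1.0358]
top [0.4962 0.0566 1.6013]
```

```bash
python3 - <<'E'
import cv2,numpy as np
a=cv2.imread('pics/s0.png');b=cv2.imread('pics/t0.png')
cv2.imwrite('pics/s0c.png',cv2.resize(a[110:330,180:440],None,fx=2.7,fy=2.7,interpolation=cv2.INTER_CUBIC))
cv2.imwrite('pics/t0c.png',cv2.resize(b[120:300,160:400],None,fx=3.3,fy=3.3,interpolation=cv2.INTER_CUBIC))
E
```

```text
(no output)
```

View pics/s0c.png

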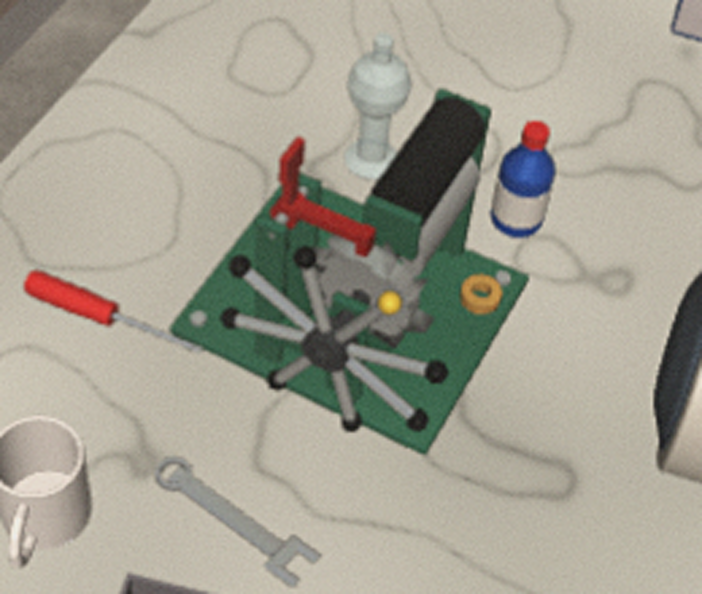

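View pics/t0c.png

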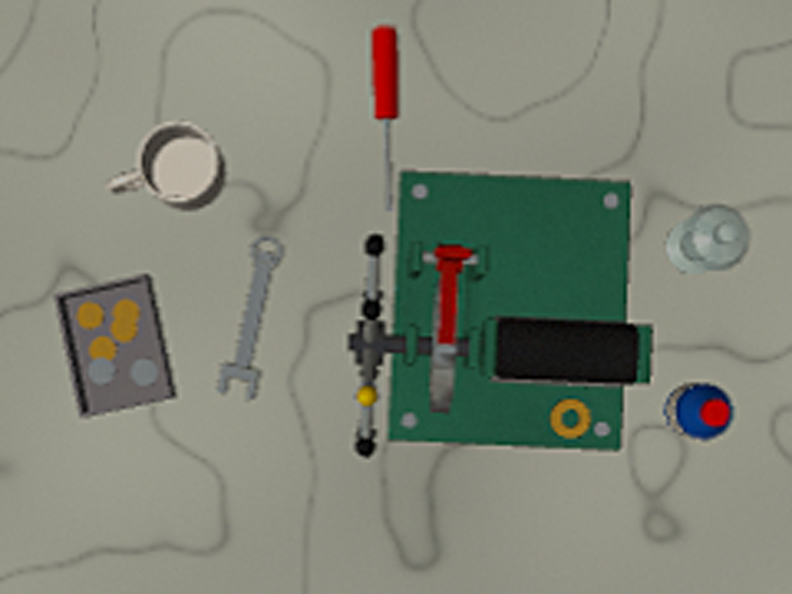

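```bash
cat > fit.py <<'E'
from h import *
from scipy.optimize import least_squares
obs=[('side','hub',(304,238.5)),('top','hub',(271.2,224.1)),('side','kn',(324,225.7)),('top','kn',(268.8,242.2)),
('side','tab',(289.2,165.7)),('top','tab',(297.8,196.1)),('side','nose',(314.3,195.2)),('top','nose',(295.8,223.2)),('side','o',(299.6,240.9)),('top','o',(290.5,211.4))]
for (u,v),n in zip([(402,172),(630,182),(620,450),(390,440)],['c1','c2','c3','c4']): obs.append(('top',n,(160+u/3.3,120+v/3.3)))
def pts(p):
    x,y,w,q=p; l=q-.35
    L=dict(hub=(-40,65,125),kn=(-40+95*np.sin(l),65,125+95*np.cos(l)),tab=(35,0,252),nose=(-35,0,187),o=(0,0,0),c1=(130,112.5,12),c2=(130,-112.5,12),c3=(-130,-112.5,12),c4=(-130,112.5,12))
    c,s=np.cos(w),np.sin(w)
    return {k:(x+(c*a-s*b)/1e3,y+(s*a+c*b)/1e3,z/1e3) for k,(a,b,z) in L.items()}
def res(p):
    P=pts(p); return np.concatenate([proj(c,P[n])[0]-o for c,n,o in obs])
E
python3 - <<'E'
from fit import *
from scipy.spatial.transform import Rotation as Rr
np.set_printoptions(precision=4,suppress=True)
r=least_squares(res,[.56,0,-.04,-.1],loss='soft_l1')
print(r.x, np.degrees(r.x[2]));
for (c,n,o),e in zip(obs,r.fun.reshape(-1,2)): print(c,n,e)
print(pts(r.x))
s=monitor.observe();M=Rr.from_quat(s['orientation'],scalar_first=True).as_matrix();print(M)
w=r.x[2]
ex=np.array([np.cos(w),np.sin(w),0]);print('yaw of toolx vs stand x deg',np.degrees(np.arctan2(M[1,0],M[0,0])-w))
E
```

```text
[ 0.5599 -0.0051 -0.038  -0.2257] -2.1775201475563555
side hub [-1.6566 -1.7079]
top hub [1.2638 0.0025]
side kn [ 2.9338 -1.7975]
top kn [ 2.4521 -0.0547]
side tab [-0.0185 -1.6979]
top tab [0.2547 0.8836]
side nose [2.2379 2.4548]
top nose [-0.2987  0.1396]
side o [-1.4488  1.3216]
top o [3.1216 2.1441]
top c1 [-20.8711  -1.501 ]
top c2 [-19.6241  -0.2429]
top c3 [-21.1036   0.118 ]
top c4 [-22.33    -1.1337]
{'hub': (np.float64(0.5224109629480551), np.float64(0.061345321339407496), 0.125), 'kn': (np.float64(0.47072980663397124), np.float64(0.06331040451052768), np.float64(0.20468812038296424)), 'tab': (np.float64(0.5948870818991626), np.float64(-0.006457423308467297), 0.252), 'nose': (np.float64(0.524937628839148), np.float64(-0.0037977209557968888), 0.187), 'o': (np.float64(0.5599123553691553), np.float64(-0.005127572132132093), 0.0), 'c1': (np.float64(0.6940930041188315), np.float64(0.1023517444879322), 0.012), 'c2': (np.float64(0.6855439608423909), np.float64(-0.12248578320497218), 0.012), 'c3': (np.float64(0.4257317066194791), np.float64(-0.11260688875219639), 0.012), 'c4': (np.float64(0.4342807498959197), np.float64(0.11223063894070799), 0.012)}
[[ 0.2317  0.      0.9728]
 [-0.9728  0.0001  0.2317]
 [-0.0001 -1.      0.    ]]
yaw of toolx vs stand x deg -74.42561921389635
```

```bash
python3 -m creep '[[-0.0245,-0.018,0.027,0],[-0.049,-0.036,0.054,0],[-0.0735,-0.054,0.081,0],[-0.098,-0.072,0.108,0],[-0.1225,-0.09,0.135,0]]' 0 5
python3 -m creep '[[-0.0245,0,0.027,0],[-0.049,0,0.054,0],[-0.0735,0,0.081,0],[-0.098,0,0.108,0],[-0.1225,0,0.135,0]]'
python3 -m creep '[[-0.0245,0,0.027,0],[-0.049,0,0.054,0],[-0.0735,0,0.081,0],[-0.098,0,0.108,0],[-0.1225,0,0.135,0]]'
python3 -m creep '[[-0.0245,0,0.027,-7],[-0.049,0,0.054,-14],[-0.0735,0,0.081,-21],[-0.098,0,0.108,-28],[-0.1225,0,0.135,-35]]'
python3 -m creep '[[0,0,0,-7],[0,0,0,-14],[0,0,0,-21],[0,0,0,-28],[0,0,0,-35]]'
python3 -m creep '[[0,0,0,-4],[0,0,0,-4],[0,0,0,-4],[0,0,0,-4],[0,0,0,-4]]'
```

```text
time_s: 1.72
tcp_pos: [0.2483, -0.456, 0.3237]
orientation: [-0.555, 0.555, -0.438, 0.438]
force: [1.4, 0.4, 0.7]
width: 0.668
time_s: 2.13
tcp_pos: [0.3513, -0.3055, 0.3231]
orientation: [-0.555, 0.555, -0.438, 0.439]
force: [0.8, -1.0, -0.3]
width: 0.301
time_s: 2.55
tcp_pos: [0.4543, -0.155, 0.3231]
orientation: [0.555, -0.555, 0.438, -0.438]
force: [-0.0, 0.1, -0.6]
width: 0.005
time_s: 2.97
tcp_pos: [0.5573, -0.0044, 0.323]
orientation: [0.662, -0.662, 0.249, -0.249]
force: [0.1, -1.4, 0.5]
width: 0.005
time_s: 3.38
tcp_pos: [0.5566, -0.0061, 0.3229]
orientation: [0.706, -0.706, 0.039, -0.038]
force: [-0.2, -0.7, -0.2]
width: 0.003
time_s: 3.8
tcp_pos: [0.5566, -0.0062, 0.3229]
orientation: [0.707, -0.707, 0.017, -0.017]
force: [0.9, -0.1, -0.5]
width: 0.006
```

```bash
python3 - <<'E'
from h import *
a=snap('side','s1.png');b=snap('top','t1.png')
a=cv2.resize(a[80:280,200:400],None,fx=2,fy=2,interpolation=cv2.INTER_CUBIC);b=cv2.resize(b[120:320,200:400],None,fx=2,fy=2,interpolation=cv2.INTER_CUBIC)
cv2.imwrite('pics/c1.png',np.hstack([a,b]))
s=monitor.observe();print(s['tcp_pos'],s['orientation'],s['force'],s['time_s'],s['joints'])
E
```

```text
[ 0.55660342 -0.0062406   0.3229453 ] [-0.70691078  0.70691767 -0.01647766  0.01652397] [ 0.47995457  0.02726299 -0.48670871] 3.9 [-1.18486318e-01  3.19541918e-01  1.38083305e+00 -3.49987039e-06
  1.44115156e+00 -7.18102649e-02]
```

View pics/c1.png

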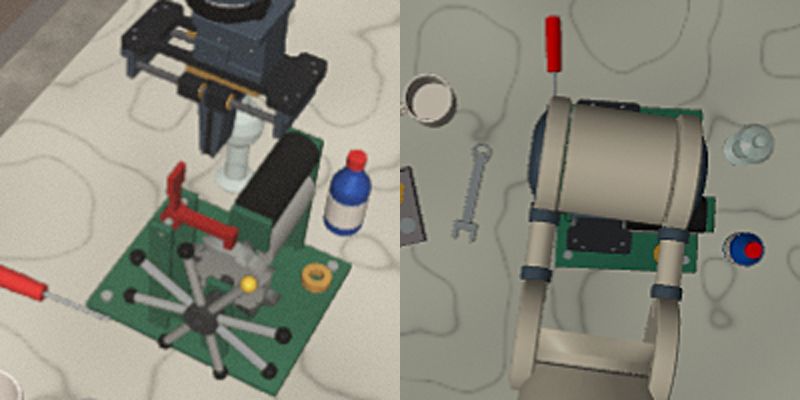

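```bash
python3 -m creep '[[0,0.025,0,0],[0,0.05,0,0],[0,0.075,0,0],[0,0.082,0,0],[0,0.082,0,0]]'
python3 -m creep '[[0.008,0,0,0],[0.015,0,0,0],[0.02,0,0,0],[0.025,0,0,0],[0.03,0,0,0]]'
python3 -m creep '[[0.005,0,0,0],[0.01,0,0,0],[0.015,0,0,0],[0.02,0,0,0],[0.025,0,0,0]]'
python3 - <<'E'
from h import *
a=snap('side','s2.png')
cv2.imwrite('pics/c2.png',cv2.resize(a[100:280,200:400],None,fx=3,fy=3,interpolation=cv2.INTER_CUBIC))
E
```

```text
time_s: 4.32
tcp_pos: [0.5557, -0.0061, 0.2395]
orientation: [0.707, -0.707, 0.017, -0.015]
force: [-0.3, -0.5, 0.1]
width: 0.002
time_s: 4.73
tcp_pos: [0.5875, -0.0076, 0.2416]
orientation: [-0.707, 0.707, -0.016, 0.016]
force: [-1.3, 0.4, 0.8]
width: 0.003
time_s: 5.15
tcp_pos: [0.612, -0.0088, 0.2409]
orientation: [-0.707, 0.707, -0.016, 0.016]
force: [-0.9, -0.6, 0.4]
width: 0.005
```

View pics/c2.png

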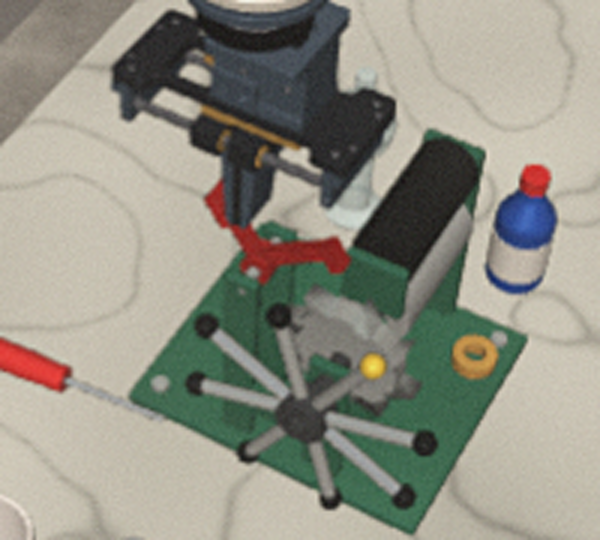

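The fingertip is on the tab and the pawl is tipped about 0.6 rad, with its nose at crop (340,255). I'll keep pushing.

```bash
python3 -m creep '[[0.005,0,0,0],[0.01,0,0,0],[0.014,0,0,0],[0.018,0,0,0],[0.02,0,0,0]]'
python3 -m creep '[[0,0,0,0],[0,0,0,0],[0,0,0,0],[0,0,0,0],[0,0,0,0]]'
python3 - <<'E'
from h import *
a=snap('side','s3.png')
cv2.imwrite('pics/c3.png',cv2.resize(a[100:280,200:400],None,fx=3,fy=3,interpolation=cv2.INTER_CUBIC))
E
```

```text
time_s: 5.62
tcp_pos: [0.6321, -0.0097, 0.2409]
orientation: [-0.707, 0.707, -0.016, 0.016]
force: [-0.5, -0.4, 0.9]
width: 0.011
time_s: 6.03
tcp_pos: [0.6314, -0.0096, 0.241]
orientation: [-0.707, 0.707, -0.016, 0.016]
force: [-0.0, 0.1, 0.8]
width: 0.004
```

View pics/c3.png

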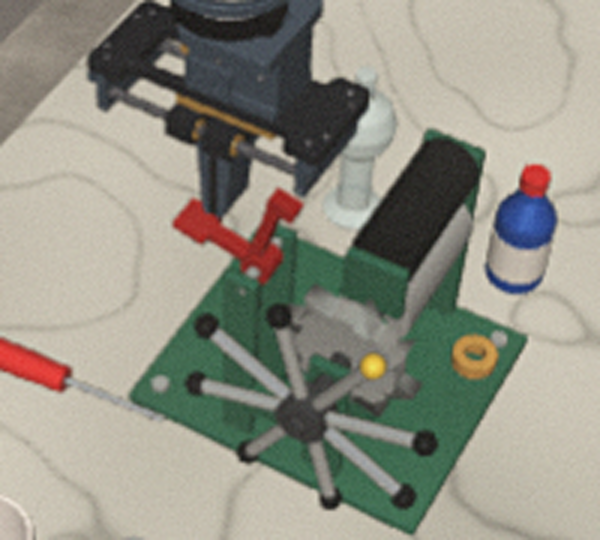

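Pawl is tipped back: the arm is near upright (nose at crop 285,205) and the tab points to +x (195,220). The finger carries no load. Next I raise the finger and go to the near side of the yellow spoke.

```bash
python3 -m creep '[[0,-0.035,0,0],[0,-0.07,0,0],[0,-0.1,0,0],[-0.03,-0.1,0.01,0],[-0.07,-0.1,0.023,0]]'
python3 -m creep '[[-0.035,0,0.012,0],[-0.07,0,0.024,0],[-0.105,0,0.036,0],[-0.126,0,0.043,0],[-0.126,0,0.043,0]]'
python3 -m creep '[[0,0.02,0,0],[0,0.04,0,0],[0,0.06,0,0],[0,0.075,0,0],[0,0.075,0,0]]'
python3 - <<'E'
from h import *
a=snap('side','s4.png')
for n in('yellow_knob','wheel_hub'): print(viewer.spot_point('side',n))
# expected fingertip corners: closed finger 27x32, and expected knob
s=monitor.observe();print(s['tcp_pos'],s['force'])
p=s['tcp_pos']+[0,0,-.019];print('tip px',proj('side',p))
cv2.imwrite('pics/c4.png',cv2.resize(a[120:300,220:420],None,fx=3,fy=3,interpolation=cv2.INTER_CUBIC))
E
```

```text
time_s: 6.5
tcp_pos: [0.5648, 0.0158, 0.3423]
orientation: [-0.707, 0.707, -0.015, 0.018]
force: [-0.6, 0.7, -1.3]
width: 0.002
time_s: 6.92
tcp_pos: [0.4351, 0.0663, 0.3413]
orientation: [0.707, -0.707, 0.016, -0.015]
force: [1.4, -0.2, 1.5]
width: 0.008
time_s: 7.33
tcp_pos: [0.438, 0.0649, 0.2637]
orientation: [-0.707, 0.707, -0.017, 0.015]
force: [-0.7, -0.4, -0.4]
width: 0.005
[{'location': [320.7, 224.5], 'conf': 0.83}]
[{'location': [303.0, 237.4], 'conf': 0.9}]
[0.43966731 0.06499316 0.26673738] [0.14754543 0.62584522 0.71804588]
tip px [[343.1120049  216.95891992]]
```

View pics/c4.png

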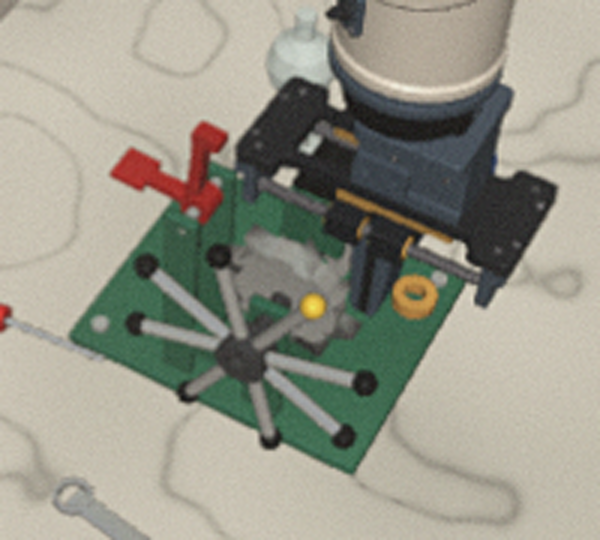

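```bash
python3 -m creep '[[0,0.02,0,0],[0,0.04,0,0],[0,0.055,0,0],[0,0.062,0,0],[0,0.062,0,0]]'
python3 -m creep '[[0.006,0,0,0],[0.012,0,0,0],[0.018,0,0,0],[0.022,0,0,0],[0.026,0,0,0]]'
python3 -m creep '[[0.005,0,0,0],[0.01,0,0,0],[0.015,0,0,0],[0.02,0,0,0],[0.024,0,0,0]]'
python3 - <<'E'
from h import *
a=snap('side','s5.png')
for n in('yellow_knob','wheel_hub'): print(viewer.spot_point('side',n))
s=monitor.observe();print(s['tcp_pos'],s['force'])
H=np.array([.5215,.0625,.125]);ex=np.array([.9991,-.042,0])
for q in(-.2,-.1,0,.1,.2,.3,.4,.5,.6,.7,.8):
    l=q-.35;print(q,proj('side',H+.095*(np.sin(l)*ex+np.cos(l)*np.array([0,0,1])))[0].round(1))
print(proj('side',H))
cv2.imwrite('pics/c5.png',cv2.resize(a[120:300,220:420],None,fx=3,fy=3,interpolation=cv2.INTER_CUBIC))
E
```

```text
time_s: 7.9
tcp_pos: [0.4391, 0.065, 0.2037]
orientation: [-0.707, 0.707, -0.016, 0.016]
force: [-0.7, 0.5, 0.2]
width: 0.006
time_s: 8.32
tcp_pos: [0.4657, 0.0639, 0.2043]
orientation: [-0.707, 0.707, -0.016, 0.016]
force: [-2.1, -0.1, 3.1]
width: 0.003
time_s: 8.73
tcp_pos: [0.4897, 0.0627, 0.2039]
orientation: [-0.707, 0.707, -0.016, 0.016]
force: [-2.1, -0.1, 1.8]
width: 0.005
[{'location': [309.3, 216.7], 'conf': 0.67}]
[{'location': [304.6, 235.2], 'conf': 0.58}]
[0.48942576 0.06276757 0.20386452] [-1.12353454  0.14055649 -0.49554277]
-0.2 [326.2 223.7]
-0.1 [322.7 220.6]
0 [319.  217.7]
0.1 [315.1 214.9]
0.2 [311.1 212.5]
0.3 [307.1 210.3]
0.4 [302.9 208.4]
0.5 [298.8 206.8]
0.6 [294.8 205.5]
0.7 [290.9 204.6]
0.8 [287.2 204.1]
[[302.47908107 237.33298563]]
```

View pics/c5.png

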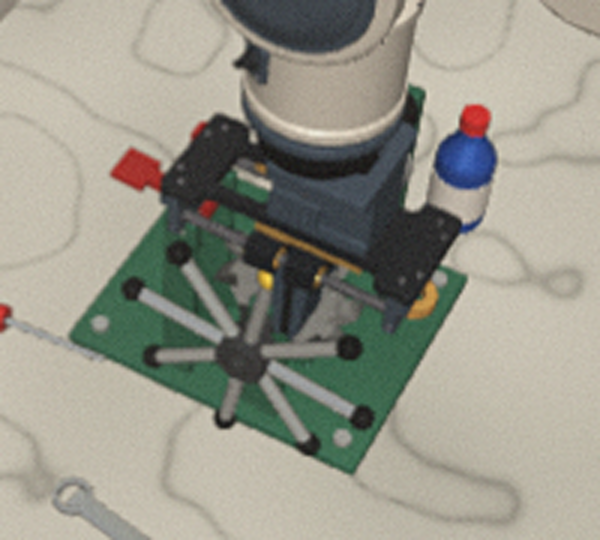

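```bash
python3 -m creep '[[0.005,0,0,0],[0.01,0,0,0],[0.014,0,0,0],[0.018,0,0,0],[0.022,0,0,0]]'
python3 -m creep '[[0.003,0,0,0],[0.006,0,0,0],[0.008,0,0,0],[0.01,0,0,0],[0.01,0,0,0]]'
python3 -m creep '[[-0.003,0,0,0],[-0.003,-0.02,0,0],[-0.003,-0.05,0,0],[-0.003,-0.085,0,0],[-0.003,-0.12,0,0]]'
python3 - <<'E'
from h import *
a=snap('side','s6.png')
for n in('yellow_knob','wheel_hub','nose_tip','tab_tip'): print(n,viewer.spot_point('side',n))
s=monitor.observe();print(s['tcp_pos'],s['force'])
cv2.imwrite('pics/c6.png',cv2.resize(a[120:300,220:420],None,fx=3,fy=3,interpolation=cv2.INTER_CUBIC))
E
```

```text
time_s: 9.3
tcp_pos: [0.5115, 0.0618, 0.2039]
orientation: [0.707, -0.707, 0.016, -0.016]
force: [-0.6, 0.9, 0.5]
width: 0.005
time_s: 9.72
tcp_pos: [0.5214, 0.0613, 0.2039]
orientation: [-0.707, 0.707, -0.016, 0.016]
force: [-0.1, -0.9, 0.3]
width: 0.006
time_s: 10.13
tcp_pos: [0.5172, 0.0614, 0.3252]
orientation: [-0.707, 0.707, -0.016, 0.016]
force: [1.8, 0.5, 0.3]
width: 0.007
yellow_knob [{'location': [290.6, 209.9], 'conf': 0.98}]
wheel_hub [{'location': [301.4, 239.5], 'conf': 0.72}]
nose_tip [{'location': [282.0, 165.8], 'conf': 0.89}]
tab_tip [{'location': [260.5, 173.8], 'conf': 0.63}]
[0.5175323  0.06145394 0.32364735] [ 0.98977897  0.1693802  -0.02275998]
```

View pics/c6.png

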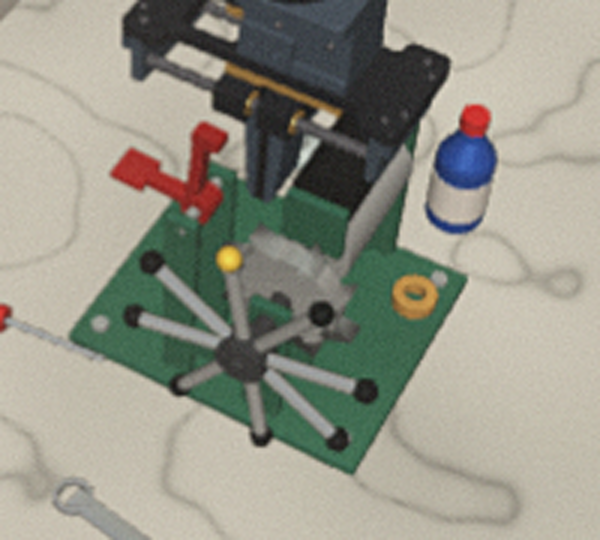

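Pawl is still back (nose at crop 207,130). The yellow knob at (229,259) gives q≈0.56, inside the window but on the low side, so I'll nudge it about 6 mm more.

```bash
python3 -m creep '[[0,0.035,0,0],[0,0.07,0,0],[0,0.1,0,0],[0,0.12,0,0],[0,0.12,0,0]]'
python3 -m creep '[[0.002,0,0,0],[0.004,0,0,0],[0.006,0,0,0],[0.008,0,0,0],[0.009,0,0,0]]'
python3 -m creep '[[-0.004,0,0,0],[-0.004,-0.02,0,0],[-0.004,-0.05,0,0],[-0.004,-0.085,0,0],[-0.004,-0.12,0,0]]'
python3 - <<'E'
from h import *
a=snap('side','s7.png')
hsv=cv2.cvtColor(a,cv2.COLOR_BGR2HSV);m=cv2.inRange(hsv,(20,130,120),(35,255,255));m[:190]=0;m[218:]=0;m[:,:280]=0;m[:,330:]=0
r,c=np.nonzero(m);print('yellow px',c.mean(),r.mean(),len(c))
for n in('yellow_knob',): print(n,viewer.spot_point('side',n))
s=monitor.observe();print(s['tcp_pos'],s['force'])
E
```

```text
time_s: 10.8
tcp_pos: [0.5148, 0.0614, 0.1992]
orientation: [-0.707, 0.707, -0.019, 0.013]
force: [0.1, 0.6, -0.3]
width: 0.006
time_s: 11.22
tcp_pos: [0.5276, 0.0611, 0.2048]
orientation: [0.707, -0.707, 0.016, -0.017]
force: [-1.0, -0.2, 0.2]
width: 0.005
time_s: 11.63
tcp_pos: [0.5224, 0.0613, 0.3255]
orientation: [-0.707, 0.707, -0.016, 0.016]
force: [1.0, 0.0, -0.2]
width: 0.003
yellow px 292.5 204.86206896551724 58
yellow_knob [{'location': [290.4, 208.2], 'conf': 0.64}]
[0.52506787 0.06132613 0.32966654] [ 1.66225182  0.72734962 -0.86162726]
```

```bash
python3 -m creep '[[0.03,0,-0.017,0],[0.06,0,-0.034,0],[0.09,0,-0.051,0],[0.113,0,-0.064,0],[0.113,0,-0.064,0]]'
python3 -m creep '[[0,0.025,0,0],[0,0.05,0,0],[0,0.07,0,0],[0,0.082,0,0],[0,0.082,0,0]]'
python3 -m creep '[[-0.007,0,0,0],[-0.013,0,0,0],[-0.018,0,0,0],[-0.023,0,0,0],[-0.028,0,0,0]]'
python3 -m creep '[[-0.005,0,0,0],[-0.01,0,0,0],[-0.015,0,0,0],[-0.02,0,0,0],[-0.025,0,0,0]]'
python3 -m creep '[[-0.005,0,0,0],[-0.01,0,0,0],[-0.014,0,0,0],[-0.016,0,0,0],[-0.016,0,0,0]]'
python3 - <<'E'
from h import *
a=snap('side','s8.png')
cv2.imwrite('pics/c8.png',cv2.resize(a[120:300,220:420],None,fx=3,fy=3,interpolation=cv2.INTER_CUBIC))
E
```

```text
time_s: 12.15
tcp_pos: [0.6361, -0.0105, 0.3231]
orientation: [-0.707, 0.707, -0.016, 0.017]
force: [-0.2, 0.3, -0.8]
width: 0.007
time_s: 12.57
tcp_pos: [0.6313, -0.0076, 0.2392]
orientation: [0.707, -0.707, 0.018, -0.015]
force: [0.0, 0.7, -0.2]
width: 0.005
time_s: 12.98
tcp_pos: [0.6048, -0.0065, 0.2429]
orientation: [-0.707, 0.707, -0.015, 0.017]
force: [0.7, -0.7, 0.4]
width: 0.009
time_s: 13.4
tcp_pos: [0.5795, -0.0054, 0.2419]
orientation: [0.707, -0.707, 0.016, -0.016]
force: [0.6, 0.4, 0.1]
width: 0.005
time_s: 13.82
tcp_pos: [0.5636, -0.0047, 0.242]
orientation: [0.707, -0.707, 0.016, -0.016]
force: [0.2, -0.4, 0.4]
width: 0.003
```

View pics/c8.png

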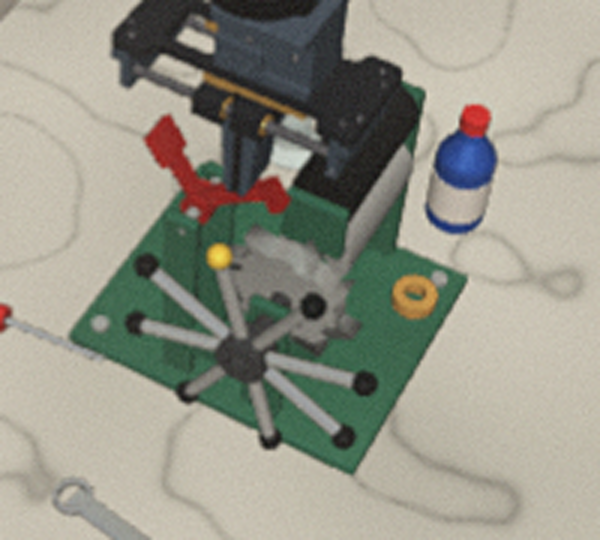

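```bash
python3 -m creep '[[-0.004,0,0,0],[-0.008,0,0,0],[-0.012,0,0,0],[-0.016,0,0,0],[-0.018,0,0,0]]'
python3 -m creep '[[0,0,0,0],[0,0,0,0],[0,0,0,0],[0,0,0,0],[0,0,0,0]]'
python3 - <<'E'
from h import *
a=snap('side','s9.png')
cv2.imwrite('pics/c9.png',cv2.resize(a[120:300,220:420],None,fx=3,fy=3,interpolation=cv2.INTER_CUBIC))
E
```

```text
time_s: 14.28
tcp_pos: [0.5454, -0.0038, 0.2419]
orientation: [0.707, -0.707, 0.016, -0.016]
force: [-0.1, 0.5, 0.7]
width: 0.005
time_s: 14.7
tcp_pos: [0.5462, -0.0039, 0.2419]
orientation: [0.707, -0.707, 0.016, -0.016]
force: [1.4, -0.1, 0.7]
width: 0.004
```

View pics/c9.png

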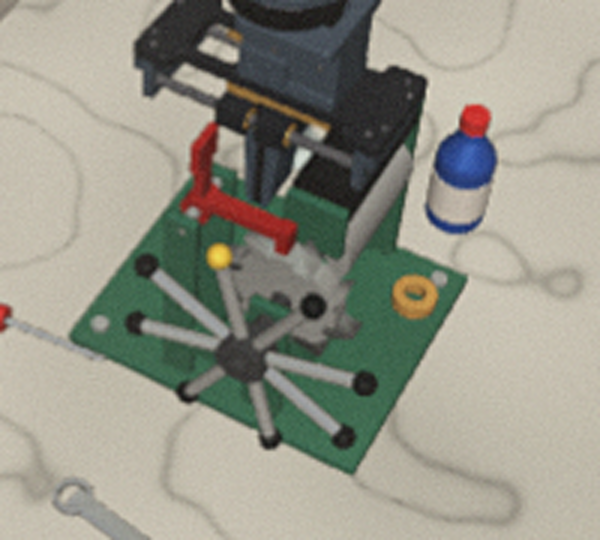

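Pawl dropped: the tab is upright (crop 208,127) and the nose is at (285,240), the same pixels as at the start. I'll retract straight up and check.

```bash
python3 -m creep '[[0,-0.03,0,0],[0,-0.06,0,0],[0,-0.09,0,0],[0,-0.12,0,0],[0,-0.15,0,0]]'
python3 -m creep '[[0,0,-0.035,0],[0,0,-0.07,0],[0,0,-0.105,0],[0,0,-0.14,0],[0,0,-0.16,0]]'
python3 -m creep '[[-0.03,0,0,0],[-0.06,0,0,0],[-0.09,0,0,0],[-0.12,0,0,0],[-0.12,0,0,0]]'
python3 - <<'E'
from h import *
a=snap('side','s10.png');a0=cv2.imread('pics/s0.png')
def red(a):
    h=cv2.cvtColor(a,cv2.COLOR_BGR2HSV);m=cv2.inRange(h,(0,150,80),(8,255,255))|cv2.inRange(h,(172,150,80),(180,255,255))
    m[:155]=0;m[205:]=0;m[:,:275]=0;m[:,325:]=0;return m>0
x,y=red(a0),red(a);print(x.sum(),y.sum(),(x&y).sum(),(x^y).sum())
print(viewer.spot_point('side','yellow_knob'),viewer.spot_point('side','tab_tip'),viewer.spot_point('side','nose_tip'))
cv2.imwrite('pics/c10.png',cv2.resize(np.hstack([a0[110:330,180:440],a[110:330,180:440]]),None,fx=1.5,fy=1.5))
s=monitor.observe();print(s['force'],s['time_s'])
E
```

```text
time_s: 15.17
tcp_pos: [0.5458, -0.0038, 0.3935]
orientation: [-0.707, 0.707, -0.016, 0.016]
force: [1.2, -0.2, -1.0]
width: 0.007
time_s: 15.58
tcp_pos: [0.5384, -0.1668, 0.3918]
orientation: [-0.707, 0.707, -0.017, 0.017]
force: [-0.1, 0.4, -0.3]
width: 0.002
time_s: 16.0
tcp_pos: [0.4148, -0.1576, 0.3923]
orientation: [-0.707, 0.707, -0.017, 0.016]
force: [1.9, -0.4, 0.8]
width: 0.005
419 418 411 15
[{'location': [291.5, 208.0], 'conf': 0.83}, {'location': [196.0, 297.9], 'conf': 0.35}] [{'location': [287.2, 163.4], 'conf': 0.76}] [{'location': [316.6, 197.0], 'conf': 0.7}]
[ 0.23906642  0.48361453 -0.34799527] 16.2
```

View pics/c10.png

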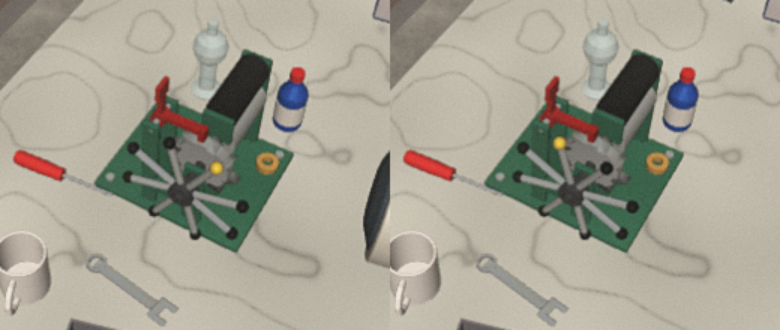

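The before and after views match: the pawl silhouette is the same (411 of 419 px overlap), the yellow knob stands where the next black one was, and the bystanders have not moved.

```bash
python3 -c "
from bench import bot
print(bot.hand_in())"
```

```text
the job is handed in; nothing more can be done
None
```

The job is done and handed in at about 16 s. With the closed fingertip I pushed the thumb tab back until the pawl stayed tipped. I then pushed the yellow spoke back one notch and pushed the raised arm over so the pawl dropped into the notch.

**Last checks:**
- **Pawl:** its outline in the side picture matches the starting one (411 of 419 red pixels overlap), so it is fully down.
- **Wheel:** the yellow knob's pixel position gave about 0.66 rad, against an aim of 0.66. The first push had stopped at about 0.56, so I nudged it once more.
- **Loose things:** those in view of the final side picture had not moved. That is the bottle, bubbler, collar, screwdriver, spanner and mug. The tray lay mostly outside that crop, but the arm never went near it.
- **Forces:** the readings I took at the ends of moves were about 4 N or less.

**What disagreed:**
- The network put the yellow knob about 2 to 4 px away from where I saw it in the picture; I went by the picture.
- The first fit put the starting wheel angle at -0.23 rad, outside the stated range. The pixel comparison gave about -0.15, which is inside it.
- My fit of the stand assumed the base plate is centred on its origin. It came out about 20 px off towards -y, so I did not rely on the plate's corners for position.

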